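Lock two reagent bottles into the shaker's sliding clamp

TASK

Secure the amber and green bottles on the shaker: turn the orange-handled clamp knob anticlockwise so that the sliding bar is quite free, slide the bar gently towards the far, fixed bar until both upright bottles are held snugly between the two bars with no gap, and turn the knob clockwise again until it is firmly tight, without forcing it. Do not tip or bang the bottles, leave everything else on the bench where it stands, and take the hand away.

Things in the scene. Friction and masses are not known exactly. Their poses are not given: they have to be found in the camera images.
- shaker: laboratory shaker, fixed: white base under a grey platform 290 x 290, its top 75 above the bench. Origin: centre of its underside. x axis: the sliding direction, from the near (robot's) side to the far, fixed bar; y to the left of x; z up. When both bottles touch both bars, the sliding bar's face is at x = 44 and the bottles' axes at x = 72
- fixed_face (a point): middle of the bottle-side face of the FIXED black bar on the platform's far side (shaker x 100, y 30, 30 above the platform); the bar is 200 long along y, 14 thick, 20 to 40 above the platform; axes as the shaker's
- track: aluminium rail on the platform along the shaker's x at y = -100; 26 wide, 14 high, 286 long; the carriage rides on it. Origin: centre of its underside. The clamp screw presses on its top, whose true height differs between starts by a few tenths of a mm, so the angle where the screw begins to grip must be felt
- carriage: grey saddle on the rail with a black bar reaching left across the platform. Origin: rail centre line, platform level, plane of the bar's bottle-side face; axes as the shaker's. Bar x -14 to 0, y 10 to 215, 20 to 40 above platform; saddle x -62 to -12, 44 wide, top 36 above platform. Slides along x only: about 3 N when free; clamped it will not move
- bar_face (a point): point on the sliding bar's bottle-side face, 130 to the left of the carriage origin, 30 above the platform; axes as the shaker's
- knob: clamp knob on the saddle: black hub (diameter 32, 26 high) with one orange handle along its x axis, 11 wide, 10 to 28 above the origin, out to x = 72, then a round end (diameter 16) at x = 80. Origin: on its vertical axis (carriage x = -37) at the saddle's top, 111 above the bench. Clockwise from above tightens. It stays where it is left and starts 0.2 to 0.9 rad tight
- handle_mid (a point): point on the handle 58 from the knob's axis, 19 above its origin. Turning torque, felt only while it turns: loose about 0.05 N m; once the screw meets the rail the clamp force grows about 90 N per rad and the torque with it: roughly 0.4 N m at 75 N, 0.55 at 95 N, 0.75 at 120 N. Firm is over 45 N; over 160 N strains it
- bottle_amber: closed amber bottle with blue cap to be secured, loose, standing on the platform between the bars; diameter 56, height 95 (straight wall to 53), about 0.19 kg. Origin: centre of its underside
- bottle_green: closed green bottle, otherwise the same; the two stand side by side across the platform, one nearer the saddle
- spare_a: bystander: closed clear-glass bottle with blue cap, diameter 56, height 95, stands just to the right of the shaker. Origin: underside centre
- spare_b: bystander: closed clear-glass bottle with blue cap, diameter 68, height 125. Origin: underside centre
- spare_c: bystander: as spare_b. Origin: underside centre
- tube_rack: bystander: white test-tube rack 60 x 220 x 63 high with clear tubes to 117 high. Origin: underside centre
- marker: bystander: black and white marker pen, 120 long, 12 thick, lying. Origin: underside centre
- petri_dish: bystander: closed white dish, diameter 90, 14 high. Origin: underside centre
- loupe: bystander: black hand lens lying flat, lens diameter 60, handle to 115 from the lens centre, 8 thick. Origin: underside centre below the lens
There are look-alikes about, which are no part of the job. What is shaped like the bottle_amber but red is not meant.

How it is judged:
On the way, in this order (a step that is already met when the one before it is completed fails the run):
1. the knob is loosened until the clamp screw no longer presses on the rail (contact force between knob and track below 1 N), for 0.2 s.
2. the sliding bar has been slid so that both upright bottles stand snugly between the bars (x of bar_face in the frame of shaker above 0.041 m and x of bottle_amber in the frame of shaker between 0.068 and 0.077 m and y of bottle_amber in the frame of shaker between -0.06 and 0.125 m and z of bottle_amber in the frame of shaker between 0.071 and 0.081 m and angle between each of bottle_amber, bottle_green's own z axis and vertical below 0.08 rad and x of bottle_green in the frame of shaker between 0.068 and 0.077 m and y of bottle_green in the frame of shaker between -0.06 and 0.125 m and z of bottle_green in the frame of shaker between 0.071 and 0.081 m), for 0.2 s.
At the end, for the whole second after the job is handed in: Clamp screw on the rail with over 45 N; sliding bar face at most 3 mm short of touching both bottles against the fixed bar; both bottles upright (0.08 rad) on the platform between the bars, axes 68 to 77 mm along shaker x; bottles and carriage at rest (all of step 2 and linear speed of each of bottle_amber, bottle_green, carriage below 0.01 m/s and contact force between knob and track above 45 N).
It fails at once if the clamp is strained: its screw presses with more than 160 N (contact force between knob and track above 160 N).
It fails at once if a bottle is struck or squeezed by the bar with more than 45 N (contact force between carriage and bottle_amber above 45 N or contact force between carriage and bottle_green above 45 N).
It fails at once if a bottle is tipped by more than 0.4 rad (angle between any of bottle_amber, bottle_green's own z axis and vertical above 0.4 rad).
It fails at once if a bystander is moved by more than 25 mm (distance of any of spare_a, spare_b, spare_c, tube_rack, marker, petri_dish, loupe from where it was at the start of the episode above 0.025 m).
It also fails if it takes over 62 s, if anything falls off the work surface, if the arm or the gripper's body presses on something with over 40 N, if the wrist force passes 120 N, or if a joint passes its speed limit or range.

ROBOT

A 6-joint arm with a two-finger parallel gripper is mounted at the origin on the work surface. World frame = base frame: x ahead of the robot, y to its left, z up, the work surface at z = 0. Lengths are in m, angles in rad, forces in N, time in s.
With the tool pointing down it reaches from about 0.375 to 0.9 m from the base axis. Payload 3.1 kg.
Tool frame: the origin (TCP) lies between the finger pads; the fingertips stand 8 mm ahead of it and the grasp point (between the pads) lies 11 mm behind it; z points along the fingers, y is the line along which they close (so a half turn about z gives the same grasp; the last joint's range is limited). The gripper opens to 87 mm and grips with 3 to 60 N. Pads are 19 mm wide; open, the fingers measure 117 mm over their backs; the gripper's body (75 mm by 190 mm) begins 51 mm behind the grasp point.
Start: joints at [-1.516, 0.527, 1.433, -0, 1.181, -0.178], TCP at [0.145, -0.608, 0.231] pointing down, gripper open.
Joint ranges: [-3.08, 3.08], [-0.75, 2.2], [0.22, 2.44], [-1.43, 4.57], [0, 2.65], [-2.85, 2.85]. Speed limits (rad/s): [2.79, 2.79, 3.14, 3.14, 3.14, 3.14].

INTERFACE

Orientations are given as a unit quaternion [x, y, z, w].
In Python, from rig import robot gives the robot as it stands.
- The arm moves only by the tool move_arm, never from a script. Its argument "motion" is text: rows parted by semicolons, each of 5 numbers parted by spaces: the opening, from -1 (shut) to 1 (fully open), then the shift along the tool's x, y, z normalised to -1 to 1, where 1 is 0.2 m, then the turn about the tool's z normalised to -1 to 1, where 1 is pi rad. A call has 1 to 12 rows; each row is the pose to reach, as a shift and turn from the pose commanded when the call began, along the tool's axes at that moment, turning the shorter way round; what a row does not reach only later rows make up. A row lasts 1/12 s, in which the tool goes at most 41.7 mm and 7.16 degrees, less where a joint would pass 70% of its speed; a pose out of reach is approached as far as the arm can. A call with a number of a shift or a turn outside -1 to 1 is refused whole. A call with a gripper value outside its range is refused whole. The fingers move at their own pace and stop on an object; "newtons" is the grip in N (left out, the last holds). Time passes only in rows, so rows that repeat a pose let the fingers close. It gives the time, the measured TCP pose, the force, the opening and the grip force at its end, in the units of the state.
- robot.get_obs(): the state, without advancing time (a new reading comes with each control period).
- robot.camera(name): name is "scene" or "top" or "wrist"; returns (picture, depth): 400x640x3 uint8, red, green, blue; 400x640 float32, m along the optical axis (not along the pixel's ray), 0 where there is no reading.
- robot.camera_model(name): a dict with "mtx" (3x3 intrinsics, pixels), "position" and "attitude" of the camera in the world. Camera axes: x right, y down, z forward; pixel columns grow to the right and rows downward; lengths in m; the calibration is good to about 2 mm. The wrist camera is an equidistant fisheye: a pixel r from the principal point sees the ray r / f radians off the axis. A picture is of the moment at which its call begins: read the wrist's pose just before it. camera_model takes no time and is no camera call; for the wrist camera it gives the pose at the moment of the call.
- robot.hand_in(): hands the job in; it is judged then, once.
The state is a dict: "time": time; "q": joint angles; "joint_velocities": joint speeds; "joint_torque": joint torques, N m; "position": TCP position; "tool_rot": TCP orientation; "ft_force": force on the tool from outside, world axes, zero at the start; "moment": the same for the moment, N m; "grip_width": finger opening in m; "grip_force": force on a finger pad.
Only numpy, scipy, OpenCV 4.12 (cv2) and the standard library are available. Lean on these libraries where they do the work, as an engineer would, in place of code of your own. Each camera call takes 0.05 s, during which the arm holds its last target. There are 200 camera calls.

## Working session

There is one attempt and no reset: what is moved stays moved. The work goes in short steps, Python scripts to look and compute and a tool call to move; the robot and the scene stay as the last step left them, time stands still between calls to the robot, and variables do not carry over. Pictures are saved under pics/ and viewed, at most 10 in all, crops included, and the job is handed in when it is done.

Besides the shell and the picture viewer there is one more tool, called after "Call:" as name(argument=value, ...) on one line, values as JSON. move_arm: Moves the arm, as the interface text tells. Its arguments: {"type":"object","properties":{"motion":{"type":"string"},"newtons":{"type":"number"}},"required":["motion"]}

```bash
ls; mkdir -p pics
cat > h.py <<'E'
import numpy as np, cv2
from scipy.spatial.transform import Rotation as R
from rig import robot
def cam(n):
    m=robot.camera_model(n); p,d=robot.camera(n); return p,d,m
def rot(m):
    a=np.array(m["attitude"]); return a if a.shape==(3,3) else R.from_quat(a).as_matrix()
def pts(d,m):
    K=np.array(m["mtx"]); v,u=np.indices(d.shape)
    c=np.stack([(u-K[0,2])/K[0,0]*d,(v-K[1,2])/K[1,1]*d,d],-1)
    return c@rot(m).T+np.array(m["position"])
E
python3 - <<'E'
from h import *
for n in ("top","scene"):
    p,d,m=cam(n); cv2.imwrite(f"pics/{n}0.png",p[...,::-1]); np.savez(f"{n}0.npz",p=p,P=pts(d,m),d=d)
    print(n,m)
print(robot.get_obs())
E
```

```text
pics
top {'mtx': array([[492.26629917,   0.        , 319.85826392],
       [  0.        , 492.26629917, 202.52051174],
       [  0.        ,   0.        ,   1.        ]]), 'position': array([ 0.35612631, -0.02245219,  1.43184157]), 'attitude': array([ 0.71500728, -0.6967411 ,  0.04746041, -0.03261803])}
scene {'mtx': array([[471.20181249,   0.        , 316.90253067],
       [  0.        , 471.20181249, 203.87817464],
       [  0.        ,   0.        ,   1.        ]]), 'position': array([ 1.0311748 , -0.86103624,  1.264652  ]), 'attitude': array([ 0.8956518 ,  0.28316144, -0.09424872, -0.3297645 ])}
{'time': 0.1, 'q': array([-1.51549593e+00,  5.28379612e-01,  1.43377861e+00,  2.02518465e-05,
        1.18140555e+00, -1.78498580e-01]), 'joint_velocities': array([-0.00129316, -0.00105145, -0.00397135,  0.00019318,  0.00057282,
       -0.0005716 ]), 'joint_torque': array([-7.74001910e-05, -4.40983307e+01, -1.77150571e+01,  6.35022274e-02,
        5.33900759e-02, -4.64532332e-05]), 'position': array([ 0.14479543, -0.60733061,  0.22966413]), 'tool_rot': array([ 9.93174999e-01,  1.16629539e-01,  7.00174850e-05, -9.83113036e-04]), 'ft_force': array([-0.23405671,  0.56065935, -0.72976695]), 'moment': array([-0.00309943, -0.03303608, -0.00978729]), 'grip_force': 0.0, 'grip_width': 0.08703536418671738}
```

View pics/top0.png

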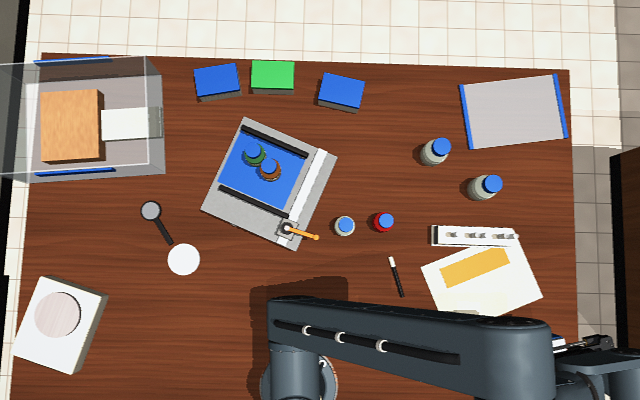

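View pics/scene0.png

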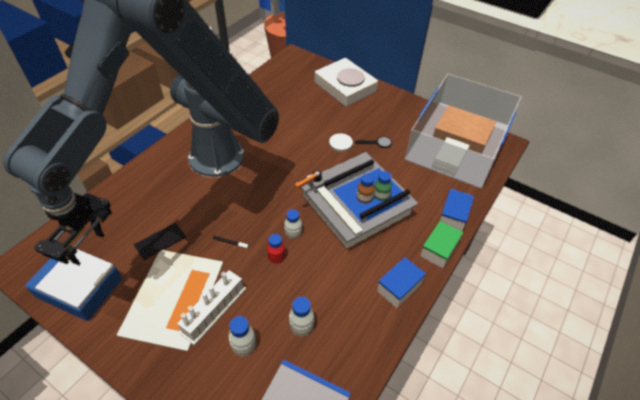

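The top view shows the platform with corners near (245,117), (337,157), (297,250) and (200,210). The knob is near (287,228) with its handle pointing right to (317,237). The amber and green bottles are near (268,168) and (254,153), and spare_a is at (344,226). The scene view agrees, and the red look-alike is at (276,250).

```bash
cat > meas.py <<'E'
from h import *
import sys
p,d,m=cam("top"); P=pts(d,m)
hsv=cv2.cvtColor(p,cv2.COLOR_RGB2HSV); v,u=np.indices(d.shape)
X,Y,Z=P[...,0],P[...,1],P[...,2]
roi=(u>190)&(u<345)&(v>110)&(v<255)
# platform: grey or blue mat at z~.075
pl=roi&(abs(Z-.075)<.012)
c=max(cv2.findContours(pl.astype(np.uint8),0,2)[0],key=cv2.contourArea)
K=np.array(m["mtx"]);Rm=rot(m);o=np.array(m["position"])
def ray(uv,z):
    r=Rm@np.array([(uv[0]-K[0,2])/K[0,0],(uv[1]-K[1,2])/K[1,1],1]); return o+r*(z-o[2])/r[2]
g=np.array([ray(q,.075)[:2] for q in c[:,0].astype(float)],np.float32)
r=cv2.minAreaRect(g); print("platform",r)
# fixed geometry: fixed bar & sliding bar: dark pixels z .115
V=hsv[...,2]
dk=roi&(V<60)&(abs(Z-.115)<.012)
n,l,s,ce=cv2.connectedComponentsWithStats(dk.astype(np.uint8))
for i in range(1,n):
    if s[i,4]>60:
        q=np.array([ray((a,b),.115)[:2] for b,a in np.argwhere(l==i)],np.float32); print("dark",s[i],cv2.minAreaRect(q))
om=roi&(hsv[...,0]>8)&(hsv[...,0]<24)&(hsv[...,1]>150)&(V>150)&(Z>.11)
q=np.array([ray((a,b),.139)[:2] for b,a in np.argwhere(om)],np.float32); print("orange",len(q),cv2.minAreaRect(q),q.mean(0), q[np.argmax(q@[0,-1])])
bl=(hsv[...,0]>95)&(hsv[...,0]<125)&(hsv[...,1]>120)&(Z>.085)
n,l,s,ce=cv2.connectedComponentsWithStats(bl.astype(np.uint8))
for i in range(1,n):
    if s[i,4]>40: print("cap",ce[i],s[i,4],ray(ce[i],.095))
E
python3 meas.py
python3 - <<'E'
import cv2
p=cv2.imread('pics/top0.png')[105:260,190:400]
cv2.imwrite('pics/c0.png',cv2.resize(p,None,fx=3.8,fy=3.8,interpolation=cv2.INTER_CUBIC))
E
```

```text
platform ((0.5727369785308838, 0.11782999336719513), (0.2387428730726242, 0.2896880805492401), 67.75467681884766)
dark [241 125  67  33 399] ((0.6714529991149902, 0.08052188158035278), (0.19722113013267517, 0.016302933916449547), 67.67045593261719)
dark [219 185  70  34 398] ((0.5044522285461426, 0.13069267570972443), (0.20274750888347626, 0.014447487890720367), 67.67914581298828)
orange 145 ((0.4957515597343445, 0.03782837837934494), (0.23431652784347534, 0.06121749430894852), 30.46640968322754) [0.4395566  0.00062277] [ 0.409877   -0.04525084]
cap [70.25 58.35] 100 [0.89507612 0.65881294 0.095     ]
cap [440.67636364 146.58909091] 275 [ 0.67450102 -0.381286    0.095     ]
cap [252.52884615 150.        ] 208 [0.64936317 0.14062735 0.095     ]
cap [268.46192893 165.4822335 ] 197 [0.60730144 0.09520734 0.095     ]
cap [ 74.93175074 171.57566766] 337 [0.57529049 0.62018492 0.095     ]
cap [491.79790941 183.57491289] 287 [ 0.57431124 -0.52321214  0.095     ]
cap [385.5398773  220.14723926] 163 [ 0.46506993 -0.22922671  0.095     ]
cap [345.4601227  224.39877301] 163 [ 0.45057923 -0.11987087  0.095     ]
```

View pics/c0.png

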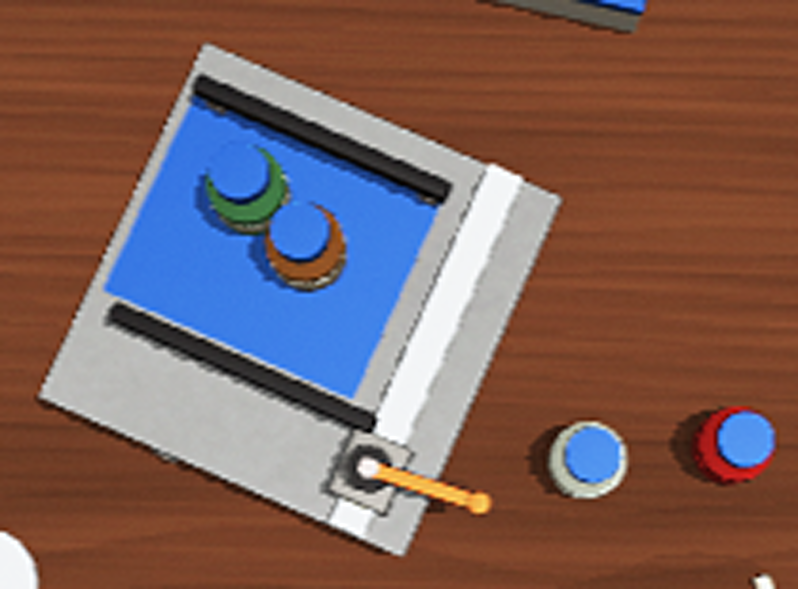

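The crop confirms the handle's round end at crop (481,503) and the hub at (370,467). The shaker yaw is about -22.3°, the knob axis is about (0.434, 0.038), and the bar has to travel about 0.104 m. I'll grip the handle at its mid point, turn it, slide with the same grip, then tighten.

Call:
move_arm(motion="0 0.94 -0.59 0 -0.333;0 0.94 -0.59 0 -0.333;0 0.94 -0.59 0 -0.333;0 0.94 -0.59 0 -0.333;0 0.94 -0.59 0 -0.333;0 0.94 -0.59 0 -0.333;0 0.94 -0.59 0 -0.333;0 0.94 -0.59 0 -0.333;0 0.94 -0.59 0 -0.333;0 0.94 -0.59 0 -0.333", newtons=25)

```text
time: 0.98
position: [0.3005, -0.4492, 0.2303]
tool_rot: [0.802, 0.598, 0.0, -0.0]
ft_force: [0.8, -0.7, -0.6]
grip_width: 0.0439
grip_force: 0.0
```

```bash
cat >> h.py <<'E'
def yaw():
    M=R.from_quat(robot.get_obs()["tool_rot"]).as_matrix(); return np.arctan2(M[1,0],M[0,0])
def go(x,y,z,yw=None):
    o=robot.get_obs(); M=R.from_quat(o["tool_rot"]).as_matrix(); d=M.T@(np.array([x,y,z])-o["position"])/.2
    t=0 if yw is None else -(np.radians(yw)-yaw()); t=(t+np.pi)%(2*np.pi)-np.pi
    print(np.round(d,3),"turn",round(t/np.pi,3),"rows",np.linalg.norm(d)*.2/.0417,abs(np.degrees(t))/7.16)
def st():
    o=robot.get_obs(); print(round(o["time"],2),o["position"].round(4),"yaw",np.degrees(yaw()).round(2),"F",o["ft_force"].round(2),"M",o["moment"].round(3),"w",round(o["grip_width"],4),o["grip_force"])
E
python3 -c "
from h import *
st();go(.42,-.29,.23,73.5)"
```

```text
0.98 [ 0.3005 -0.4492  0.2303] yaw 73.42 F [ 0.78 -0.68 -0.61] M [-0.061 -0.078 -0.023] w 0.0439 0.0
[0.933 0.345 0.002] turn -0.0 rows 4.77260045855617 0.011706095421183768
```

Call:
move_arm(motion="0 0.93 0.345 0 0;0 0.93 0.345 0 0;0 0.93 0.345 0 0;0 0.93 0.345 0 0;0 0.93 0.345 0 0;0 0.93 0.345 0 0;0 0.93 0.345 0 0")

```text
time: 1.57
position: [0.4204, -0.2899, 0.2305]
tool_rot: [0.801, 0.598, -0.0, -0.0]
ft_force: [0.7, 0.0, -0.4]
grip_width: 0.0437
grip_force: 0.0
```

Call:
move_arm(motion="0 0.959 -0.284 0 0;0 0.959 -0.284 0 0;0 0.959 -0.284 0 0;0 0.959 -0.284 0 0;0 0.959 -0.284 0 0;0 0.959 -0.284 0 0;0 0.959 -0.284 0 0")

```text
time: 2.15
position: [0.4201, -0.0911, 0.2307]
tool_rot: [0.802, 0.598, -0.0, 0.0]
ft_force: [0.6, -0.8, 0.1]
grip_width: 0.0434
grip_force: 0.0
```

Run:
```python
from h import *
st()
go(.417,-.018,.20,73.5)
mm=robot.camera_model("wrist"); p,d=robot.camera("wrist")
K=np.array(mm["mtx"]); o=np.array(mm["position"]); M=rot(mm)
cv2.imwrite("pics/w1.png",p[...,::-1])
hsv=cv2.cvtColor(p,cv2.COLOR_RGB2HSV)
om=(hsv[...,0]>8)&(hsv[...,0]<24)&(hsv[...,1]>160)&(hsv[...,2]>150)
n,l,s,ce=cv2.connectedComponentsWithStats(om.astype(np.uint8))
def ray(u,v,z):
    a=np.array([u-K[0,2],v-K[1,2]])/K[0,0]; r=np.linalg.norm(a); q=M@np.r_[a/r*np.sin(r),np.cos(r)]; return o+q*(z-o[2])/q[2]
for i in range(1,n):
    if s[i,4]>80:
        q=np.array([ray(a,b,.139)[:2] for b,a in np.argwhere(l==i)],np.float32)
        print(s[i],ce[i],cv2.minAreaRect(q))
        ln=cv2.fitLine(q,2,0,.01,.01).ravel(); print(ln,np.degrees(np.arctan2(ln[1],ln[0])))
```

```text
2.15 [ 0.4201 -0.0911  0.2307] yaw 73.41 F [ 0.63 -0.77  0.09] M [-0.029 -0.073 -0.035] w 0.0434 0.0
[ 0.346 -0.119  0.153] turn -0.001 rows 1.9025789912274274 0.013185488077586016
[   0    0   61  180 7433] [21.30633661 78.63527512] ((0.1294342577457428, 0.1616012454032898), (0.24767564237117767, 0.1452779620885849), 75.58483123779297)
[0.31947958 0.94759315 0.12495647 0.15532032] 71.36854
[546   0  52  40 288] [569.55902778  25.75694444] ((0.7233936190605164, 0.016084956005215645), (0.03242163732647896, 0.08094162493944168), 67.55612182617188)
[ 0.96291864 -0.2697919   0.7177769   0.01709154] -15.651885
[   79    49   247   204 30959] [189.81191253 153.80929617] ((0.3176646828651428, -0.014065518975257874), (0.1940043419599533, 0.24500775337219238), 66.30365753173828)
[ 0.7656809  -0.6432206   0.32145685 -0.01363066] -40.03239
[  417   152   199    96 11111] [514.1697417  201.25146251] ((0.6404784321784973, -0.1543065309524536), (0.0939059853553772, 0.2998490035533905), 68.3907470703125)
[ 0.9138872  -0.40596816  0.60544425 -0.14362577] -23.951809
[121 270  20  34 356] [130.6741573  286.16292135] ((0.1998300552368164, -0.12068797647953033), (0.03967922180891037, 0.016287894919514656), 73.87445068359375)
[ 0.281427    0.9595826   0.19999911 -0.1201292 ] 73.6546
[ 273  281   96   26 1893] [320.96566297 293.39672478] ((0.3957005441188812, -0.17269721627235413), (0.027961168438196182, 0.090262271463871), 73.61807250976562)
[ 0.94345665 -0.33149585  0.39633545 -0.17243524] -19.359592
[481 351  15  21 180] [487.94444444 360.48888889] ((0.5590856075286865, -0.34187260270118713), (0.03692654147744179, 0.016581900417804718), 79.07825469970703)
[ 0.12356704  0.9923362   0.55999726 -0.34023228] 82.901985
[491 387  14  13 129] [497.48837209 393.5503876 ] ((0.5782545804977417, -0.42730584740638733), (0.018339818343520164, 0.038478054106235504), 21.599788665771484)
[ 0.3700852 -0.9289978  0.5793205 -0.4270091] -68.27913
```

View pics/w1.png

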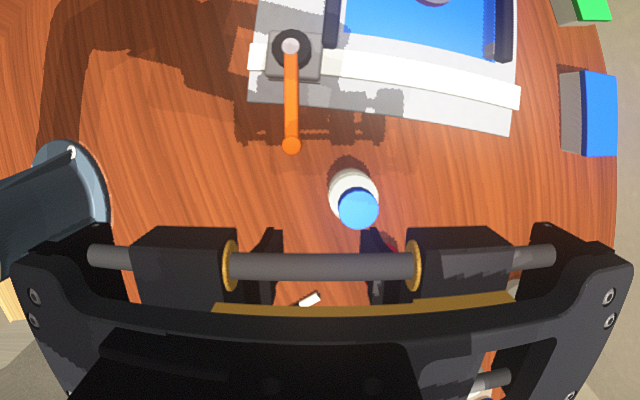

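The wrist view shows the knob centre at (291,46), the handle's round end at (291,146), and spare_a at (355,195) clear of the handle. I'll cast those two pixels.

Run:
```python
from h import *
mm=robot.camera_model("wrist")
K=np.array(mm["mtx"]); o=np.array(mm["position"]); M=rot(mm)
def ray(u,v,z):
    a=np.array([u-K[0,2],v-K[1,2]])/K[0,0]; r=np.linalg.norm(a); q=M@np.r_[a/r*np.sin(r),np.cos(r)]; return o+q*(z-o[2])/q[2]
a,b=ray(291,46,.138),ray(291,146,.139); print(a,b,np.linalg.norm(a-b),np.degrees(np.arctan2(*(b-a)[1::-1])))
```

```text
[0.43583611 0.03898693 0.138     ] [ 0.41246109 -0.03861549  0.139     ] 0.08105261583957914 -106.76309290635328
```

Call:
move_arm(motion="0 0.35 -0.116 0.1 0;0 0.35 -0.116 0.1 0;0 0.35 -0.116 0.1 0;0 0.35 -0.116 0.1 0;0 0.35 -0.116 0.25 0;0 0.35 -0.116 0.4 0;0 0.35 -0.116 0.5 0;0 0.35 -0.116 0.548 0;0 0.35 -0.116 0.548 0;0 0.35 -0.116 0.548 0")

```text
time: 3.03
position: [0.4193, -0.0196, 0.1208]
tool_rot: [0.803, 0.596, -0.0, 0.0]
ft_force: [-0.2, -0.5, -0.0]
grip_width: 0.0437
grip_force: 0.0
```

Call:
move_arm(motion="-1 0 0 0 0;-1 0 0 0 0;-1 0 0 0 0;-1 0 0 0 0;-1 0 0 0 0;-1 0 0 0 0", newtons=25)

```text
time: 3.53
position: [0.418, -0.0174, 0.1213]
tool_rot: [0.802, 0.597, -0.0, -0.0]
ft_force: [-1.6, 0.6, 0.8]
grip_width: 0.0112
grip_force: 0.5
```

Run:
```python
from h import *
st()
# arc rows: knob rotated by a (ccw +deg); tool pose at radius rr
kx,ky=.4348,.0383
o=robot.get_obs(); M=R.from_quat(o["tool_rot"]).as_matrix(); v=o["position"][:2]-[kx,ky]
print("r",np.linalg.norm(v),"heading",np.degrees(np.arctan2(v[1],v[0])))
for a in range(5,75,5):
    c,s=np.cos(np.radians(a)),np.sin(np.radians(a)); dv=np.array([c*v[0]-s*v[1]-v[0],s*v[0]+c*v[1]-v[1],0])
    print(a,(M.T@dv/.2).round(4),round(-a/180,4))
```

```text
3.53 [ 0.418  -0.0174  0.1213] yaw 73.36 F [-1.57  0.59  0.85] M [-0.041  0.153  0.005] w 0.0112 0.4774880795412173
r 0.05813915342010861 heading -106.79959963192573
5 [ 0.001   0.0253 -0.    ] -0.0278
10 [ 0.0043  0.0505 -0.    ] -0.0556
15 [ 0.0097  0.0753 -0.    ] -0.0833
20 [ 0.0173  0.0995 -0.    ] -0.1111
25 [ 0.0269  0.1229 -0.    ] -0.1389
30 [ 0.0385  0.1455 -0.    ] -0.1667
35 [ 0.0521  0.1669 -0.    ] -0.1944
40 [ 0.0675  0.187  -0.    ] -0.2222
45 [ 8.460e-02  2.058e-01 -1.000e-04] -0.25
50 [ 1.032e-01  2.230e-01 -1.000e-04] -0.2778
55 [ 1.233e-01  2.385e-01 -1.000e-04] -0.3056
60 [ 1.446e-01  2.522e-01 -1.000e-04] -0.3333
65 [ 1.671e-01  2.639e-01 -1.000e-04] -0.3611
70 [ 1.905e-01  2.737e-01 -1.000e-04] -0.3889
```

Call:
move_arm(motion="-1 0 0 0 0;-1 0 0 0 0;-1 0.001 0.025 0 -0.028;-1 0.004 0.05 0 -0.056;-1 0.01 0.075 0 -0.083;-1 0.017 0.1 0 -0.111")

```text
time: 4.03
position: [0.4377, -0.0193, 0.121]
tool_rot: [0.685, 0.728, -0.0, -0.001]
ft_force: [-1.3, 1.6, 4.0]
grip_width: 0.0105
grip_force: 25.0
```

```bash
cat > k.py <<'E'
from h import *
# torque about the knob axis from tool readings (external force on tool), with knob slid by S along shaker x
import sys
S=float(sys.argv[1]) if len(sys.argv)>1 else 0
o=robot.get_obs(); k=np.array([.4348,.0383])+S*np.array([.925,-.38]); v=o["position"][:2]-k; F=o["ft_force"]
print("heading",np.degrees(np.arctan2(v[1],v[0])).round(2),"r",np.linalg.norm(v).round(4),"tau",(v[0]*F[1]-v[1]*F[0]).round(3)," with Mz",(v[0]*F[1]-v[1]*F[0]+o["moment"][2]).round(3)); st()
E
python3 k.py
```

```text
heading -87.15 r 0.0577 tau -0.07  with Mz -0.041
4.03 [ 0.4377 -0.0193  0.121 ] yaw 93.51 F [-1.29  1.63  4.04] M [0.494 0.131 0.029] w 0.0105 25.00198134686798
```

Call:
move_arm(motion="-1 0.001 0.025 0 -0.028;-1 0.004 0.05 0 -0.056;-1 0.01 0.075 0 -0.083;-1 0.017 0.1 0 -0.111;-1 0.027 0.123 0 -0.139;-1 0.0385 0.1455 0 -0.167")

```text
time: 4.53
position: [0.4667, -0.0095, 0.1209]
tool_rot: [0.473, 0.881, 0.001, -0.001]
ft_force: [-1.5, 2.9, 3.0]
grip_width: 0.0106
grip_force: 25.0
```

```bash
python3 k.py
```

```text
heading -56.3 r 0.0574 tau 0.021  with Mz -0.086
4.53 [ 0.4667 -0.0095  0.1209] yaw 123.51 F [-1.53  2.94  3.  ] M [ 0.608  0.009 -0.107] w 0.0106 25.001678075641394
```

Call:
move_arm(motion="-1 0.001 0.025 0 -0.028;-1 0.004 0.05 0 -0.056;-1 0.01 0.075 0 -0.083;-1 0.01 0.075 0 -0.083;-1 0.01 0.075 0 -0.083;-1 0.01 0.075 0 -0.083")

```text
time: 5.03
position: [0.4782, 0.0002, 0.121]
tool_rot: [0.357, 0.934, 0.001, -0.0]
ft_force: [1.0, 6.6, 3.2]
grip_width: 0.0107
grip_force: 25.0
```

```bash
python3 k.py
python3 - <<'E'
from h import *
M=R.from_quat(robot.get_obs()["tool_rot"]).as_matrix()
print(M.T@[np.cos(-.3895),np.sin(-.3895),0]/.2)
E
```

```text
heading -41.29 r 0.0577 tau 0.323  with Mz 0.061
5.03 [4.782e-01 2.000e-04 1.210e-01] yaw 138.11 F [1.   6.58 3.18] M [ 1.003 -0.109 -0.262] w 0.0107 25.000207414850593
[-4.71111130e+00  1.67493767e+00 -3.76331068e-03]
```

Call:
move_arm(motion="-1 -0.012 0.004 0 0;-1 -0.035 0.0125 0 0;-1 -0.06 0.021 0 0;-1 -0.085 0.030 0 0;-1 -0.11 0.039 0 0;-1 -0.135 0.048 0 0;-1 -0.16 0.057 0 0;-1 -0.185 0.066 0 0;-1 -0.21 0.075 0 0;-1 -0.235 0.0835 0 0;-1 -0.25 0.089 0 0;-1 -0.26 0.0925 0 0")

```text
time: 6.03
position: [0.5292, -0.0207, 0.1209]
tool_rot: [0.358, 0.934, 0.001, -0.001]
ft_force: [-1.1, 5.7, 4.1]
grip_width: 0.0103
grip_force: 25.0
```

```bash
python3 k.py .0552
cat > see.py <<'E'
from h import *
# bar & bottle positions in shaker frame from the top camera
p,d,m=cam("top"); P=pts(d,m); hsv=cv2.cvtColor(p,cv2.COLOR_RGB2HSV); v,u=np.indices(d.shape); Z=P[...,2]
c,s=np.cos(-.3895),np.sin(-.3895); O=np.array([.5611,.0934])
K=np.array(m["mtx"]);Rm=rot(m);o=np.array(m["position"])
def ray(uv,z):
    r=Rm@np.array([(uv[0]-K[0,2])/K[0,0],(uv[1]-K[1,2])/K[1,1],1]); w=(o+r*(z-o[2])/r[2])[:2]-O; return [c*w[0]+s*w[1],-s*w[0]+c*w[1]]
roi=(u>190)&(u<345)&(v>110)&(v<255)
for nm,mask,z,a in (("bar",roi&(hsv[...,2]<60)&(abs(Z-.115)<.012),.115,100),("cap",roi&(hsv[...,0]>95)&(hsv[...,0]<125)&(hsv[...,1]>120)&(Z>.135),.17,60)):
    n,l,st_,ce=cv2.connectedComponentsWithStats(mask.astype(np.uint8))
    for i in range(1,n):
        if st_[i,4]>a:
            q=np.array([ray((x,y),z) for y,x in np.argwhere(l==i)]); print(nm,st_[i,4],q.mean(0).round(4),q.min(0).round(4),q.max(0).round(4),"medx",np.median(q[:,0]).round(4))
E
python3 see.py
```

```text
heading -41.25 r 0.0576 tau 0.205  with Mz 0.013
6.03 [ 0.5292 -0.0207  0.1209] yaw 138.09 F [-1.11  5.71  4.1 ] M [ 0.959  0.023 -0.192] w 0.0103 25.000418834388256
bar 338 [0.1078 0.0444] [ 0.0988 -0.0653] [0.1151 0.1286] medx 0.1082
bar 263 [-0.0117  0.0457] [-0.0192 -0.0207] [-0.0044  0.1143] medx -0.0117
cap 206 [0.0521 0.0623] [0.0314 0.0415] [0.0726 0.0837] medx 0.0521
cap 198 [0.0315 0.0077] [ 0.012  -0.0126] [0.0511 0.0292] medx 0.0315
```

Call:
move_arm(motion="-1 -0.007 0.0025 0 0;-1 -0.015 0.005 0 0;-1 -0.023 0.008 0 0;-1 -0.031 0.011 0 0;-1 -0.039 0.014 0 0;-1 -0.047 0.017 0 0;-1 -0.055 0.0195 0 0;-1 -0.063 0.0225 0 0;-1 -0.071 0.025 0 0;-1 -0.079 0.028 0 0;-1 -0.087 0.031 0 0;-1 -0.095 0.034 0 0")

```text
time: 7.08
position: [0.5464, -0.0276, 0.1209]
tool_rot: [0.358, 0.934, 0.001, -0.002]
ft_force: [-3.1, 4.7, 6.4]
grip_width: 0.0108
grip_force: 25.0
```

Call:
move_arm(motion="-1 -0.007 0.0025 0 0;-1 -0.015 0.005 0 0;-1 -0.023 0.008 0 0;-1 -0.031 0.011 0 0;-1 -0.039 0.014 0 0;-1 -0.047 0.017 0 0;-1 -0.055 0.0195 0 0;-1 -0.063 0.0225 0 0;-1 -0.071 0.025 0 0;-1 -0.079 0.028 0 0;-1 -0.087 0.031 0 0;-1 -0.09 0.032 0 0")

```text
time: 8.08
position: [0.5638, -0.0347, 0.1209]
tool_rot: [0.357, 0.934, 0.001, -0.003]
ft_force: [-3.9, 6.2, 6.1]
grip_width: 0.0111
grip_force: 25.0
```

```bash
python3 k.py .0945;  python3 see.py
```

```text
heading -41.7 r 0.0558 tau 0.111  with Mz -0.073
8.08 [ 0.5638 -0.0347  0.1209] yaw 138.12 F [-3.95  6.19  6.12] M [ 1.038  0.457 -0.184] w 0.0111 25.000577587634325
bar 299 [0.1072 0.0568] [ 0.099  -0.0151] [0.115  0.1286] medx 0.1072
bar 284 [0.0258 0.0451] [ 0.0179 -0.022 ] [0.0371 0.1134] medx 0.0258
cap 204 [0.0603 0.0629] [0.0404 0.0424] [0.0809 0.0835] medx 0.0602
cap 198 [0.0606 0.0071] [ 0.0402 -0.0136] [0.0806 0.0283] medx 0.0606
```

Call:
move_arm(motion="-1 -0.004 0.0015 0 0;-1 -0.008 0.003 0 0;-1 -0.012 0.004 0 0;-1 -0.016 0.0055 0 0;-1 -0.02 0.007 0 0;-1 -0.024 0.0085 0 0;-1 -0.028 0.01 0 0;-1 -0.032 0.011 0 0;-1 -0.036 0.0125 0 0;-1 -0.04 0.014 0 0;-1 -0.042 0.015 0 0;-1 -0.042 0.015 0 0")

```text
time: 9.13
position: [0.572, -0.038, 0.1209]
tool_rot: [0.357, 0.934, 0.001, -0.003]
ft_force: [-4.1, 6.2, 6.7]
grip_width: 0.0108
grip_force: 25.0
```

Call:
move_arm(motion="-1 -0.001 0.0005 0 0;-1 -0.002 0.001 0 0;-1 -0.003 0.001 0 0;-1 -0.004 0.0015 0 0;-1 -0.005 0.0018 0 0;-1 -0.005 0.0018 0 0")

```text
time: 9.63
position: [0.5729, -0.0383, 0.1209]
tool_rot: [0.357, 0.934, 0.001, -0.003]
ft_force: [-3.2, 5.7, 6.5]
grip_width: 0.0108
grip_force: 25.0
```

```bash
python3 k.py .1035;  python3 see.py
```

```text
heading -41.39 r 0.0564 tau 0.119  with Mz -0.08
9.63 [ 0.5729 -0.0383  0.1209] yaw 138.13 F [-3.24  5.66  6.52] M [ 0.998  0.423 -0.198] w 0.0108 25.00067252665758
bar 276 [0.1076 0.0589] [ 0.099 -0.014] [0.115  0.1286] medx 0.1076
bar 287 [0.0354 0.0454] [ 0.0272 -0.0222] [0.0479 0.1132] medx 0.0354
cap 204 [0.0704 0.063 ] [0.0501 0.0422] [0.0906 0.0843] medx 0.0705
cap 196 [0.0702 0.0075] [ 0.0505 -0.0129] [0.091  0.0281] medx 0.0702
```

Call:
move_arm(motion="-1 -0.002 0.0007 0 0;-1 -0.004 0.0014 0 0;-1 -0.005 0.0018 0 0;-1 -0.005 0.0018 0 0")

```text
time: 10.02
position: [0.5739, -0.0388, 0.1209]
tool_rot: [0.357, 0.934, 0.001, -0.003]
ft_force: [-3.6, 5.8, 5.4]
grip_width: 0.0108
grip_force: 25.0
```

Call:
move_arm(motion="-1 -0.0012 0.0004 0 0;-1 -0.0024 0.0008 0 0;-1 -0.0024 0.0008 0 0;-1 -0.0024 0.0008 0 0")

```text
time: 10.35
position: [0.5743, -0.039, 0.1209]
tool_rot: [0.357, 0.934, 0.001, -0.003]
ft_force: [-4.5, 6.1, 5.8]
grip_width: 0.0107
grip_force: 25.0
```

```bash
python3 k.py .105;  python3 see.py
```

```text
heading -41.38 r 0.0565 tau 0.09  with Mz -0.113
10.35 [ 0.5743 -0.039   0.1209] yaw 138.13 F [-4.48  6.06  5.76] M [ 1.076  0.453 -0.202] w 0.0107 25.00073103234172
bar 253 [0.108 0.061] [ 0.0992 -0.0115] [0.115  0.1286] medx 0.108
bar 287 [0.0371 0.0446] [ 0.0288 -0.0222] [0.0498 0.1132] medx 0.037
cap 205 [0.0715 0.0625] [0.0511 0.042 ] [0.0917 0.0843] medx 0.0715
cap 195 [0.072  0.0072] [ 0.0519 -0.014 ] [0.0921 0.028 ] medx 0.0718
```

Nearly there; the push force is still low (about 6.5 N along x). I'll creep until it rises.

Call:
move_arm(motion="-1 -0.0015 0.0005 0 0;-1 -0.003 0.001 0 0;-1 -0.003 0.001 0 0;-1 -0.003 0.001 0 0")

```text
time: 10.73
position: [0.5749, -0.0392, 0.1209]
tool_rot: [0.357, 0.934, 0.001, -0.003]
ft_force: [-3.6, 6.4, 6.2]
grip_width: 0.0103
grip_force: 25.0
```

Call:
move_arm(motion="-1 -0.0015 0.0005 0 0;-1 -0.003 0.001 0 0;-1 -0.003 0.001 0 0;-1 -0.003 0.001 0 0")

```text
time: 11.07
position: [0.5752, -0.0393, 0.1209]
tool_rot: [0.357, 0.934, 0.001, -0.003]
ft_force: [-4.3, 6.3, 5.7]
grip_width: 0.0107
grip_force: 25.0
```

```bash
python3 k.py .106;  python3 see.py
```

```text
heading -41.41 r 0.0564 tau 0.105  with Mz -0.021
11.07 [ 0.5752 -0.0393  0.1209] yaw 138.13 F [-4.31  6.29  5.73] M [ 1.104  0.496 -0.126] w 0.0107 25.000836476683617
bar 251 [0.108  0.0615] [ 0.099  -0.0115] [0.115  0.1286] medx 0.1082
bar 280 [0.0379 0.045 ] [ 0.0298 -0.0222] [0.0471 0.1132] medx 0.0379
cap 208 [0.0724 0.063 ] [0.0522 0.042 ] [0.0927 0.0843] medx 0.0723
cap 194 [0.0729 0.0075] [ 0.053  -0.0129] [0.0924 0.028 ] medx 0.0729
```

Call:
move_arm(motion="-1 -0.0015 0.0005 0 0;-1 -0.003 0.001 0 0;-1 -0.003 0.001 0 0;-1 -0.003 0.001 0 0")

```text
time: 11.45
position: [0.5752, -0.0393, 0.1208]
tool_rot: [0.357, 0.934, 0.001, -0.004]
ft_force: [-5.1, 7.1, 6.5]
grip_width: 0.0108
grip_force: 25.0
```

```bash
python3 k.py .106
```

```text
heading -41.38 r 0.0565 tau 0.107  with Mz -0.028
11.45 [ 0.5752 -0.0393  0.1208] yaw 138.13 F [-5.13  7.06  6.52] M [ 1.142  0.655 -0.136] w 0.0108 25.000741090625525
```

Call:
move_arm(motion="-1 -0.0015 0.0005 0 0;-1 -0.003 0.001 0 0;-1 -0.003 0.001 0 0;-1 -0.003 0.001 0 0")

```text
time: 11.78
position: [0.5753, -0.0393, 0.1208]
tool_rot: [0.357, 0.934, 0.001, -0.004]
ft_force: [-5.3, 7.6, 8.0]
grip_width: 0.0106
grip_force: 25.0
```

```bash
python3 k.py .107;python3 see.py
```

```text
heading -41.69 r 0.0556 tau 0.12  with Mz 0.009
11.78 [ 0.5753 -0.0393  0.1208] yaw 138.14 F [-5.33  7.64  7.99] M [ 1.226  0.737 -0.111] w 0.0106 25.001071505248547
bar 249 [0.1081 0.0618] [ 0.0988 -0.0115] [0.115  0.1286] medx 0.1082
bar 285 [0.0382 0.0451] [ 0.0299 -0.0222] [0.0548 0.1132] medx 0.0381
cap 206 [0.0724 0.063 ] [0.0522 0.042 ] [0.0927 0.0843] medx 0.0723
cap 193 [0.0728 0.0075] [ 0.053  -0.0129] [0.0924 0.028 ] medx 0.0729
```

The bar stopped advancing while the force rose, so it is snug. Now I tighten with clockwise arcs.

Call:
move_arm(motion="-1 0.001 -0.025 0 0.028;-1 0.004 -0.05 0 0.056;-1 0.01 -0.075 0 0.083;-1 0.017 -0.1 0 0.111;-1 0.027 -0.123 0 0.139;-1 0.0385 -0.1455 0 0.167")

```text
time: 12.33
position: [0.55, -0.0561, 0.1208]
tool_rot: [0.588, 0.809, -0.001, -0.004]
ft_force: [-5.2, 7.2, 7.7]
grip_width: 0.0106
grip_force: 25.0
```

```bash
sed -i 's/^o=robot.*k=np.array.*; v=/o=robot.get_obs(); k=np.array([.5319,-.0012]); v=/' k.py; python3 k.py;python3 see.py
```

```text
heading -71.78 r 0.0578 tau -0.153  with Mz 0.063
12.33 [ 0.55   -0.0561  0.1208] yaw 107.93 F [-5.16  7.22  7.73] M [1.249 0.645 0.216] w 0.0106 24.996653362177312
bar 329 [0.1078 0.0396] [ 0.0991 -0.0501] [0.1151 0.1286] medx 0.108
bar 348 [0.0379 0.0307] [ 0.0297 -0.0527] [0.0482 0.1143] medx 0.0378
cap 208 [0.0726 0.0631] [0.0522 0.042 ] [0.0927 0.0843] medx 0.0725
cap 192 [0.0728 0.0076] [ 0.053  -0.0129] [0.0924 0.028 ] medx 0.0728
```

Call:
move_arm(motion="-1 0.001 -0.025 0 0.028;-1 0.004 -0.05 0 0.056;-1 0.01 -0.075 0 0.083;-1 0.017 -0.1 0 0.111")

```text
time: 12.72
position: [0.5304, -0.0593, 0.1209]
tool_rot: [0.719, 0.695, -0.001, -0.003]
ft_force: [-4.8, 8.0, 7.5]
grip_width: 0.0111
grip_force: 25.0
```

```bash
python3 k.py
```

```text
heading -91.44 r 0.0581 tau -0.292  with Mz 0.042
12.72 [ 0.5304 -0.0593  0.1209] yaw 88.0 F [-4.83  8.    7.48] M [1.262 0.517 0.334] w 0.0111 24.9969685357064
```

Call:
move_arm(motion="-1 0.001 -0.025 0 0.028;-1 0.004 -0.05 0 0.056;-1 0.01 -0.075 0 0.083")

```text
time: 12.97
position: [0.5161, -0.0575, 0.1211]
tool_rot: [0.803, 0.596, -0.001, -0.002]
ft_force: [-3.1, 5.2, 6.9]
grip_width: 0.0106
grip_force: 25.0
```

```bash
python3 k.py
```

```text
heading -105.66 r 0.0585 tau -0.257  with Mz 0.238
12.97 [ 0.5161 -0.0575  0.1211] yaw 73.11 F [-3.11  5.17  6.9 ] M [0.849 0.462 0.495] w 0.0106 24.997625621035695
```

Call:
move_arm(motion="-1 0.001 -0.025 0 0.028;-1 0.004 -0.05 0 0.056;-1 0.01 -0.075 0 0.083")

```text
time: 13.22
position: [0.5025, -0.0523, 0.1212]
tool_rot: [0.874, 0.487, -0.002, -0.001]
ft_force: [-4.5, 1.8, 7.9]
grip_width: 0.0109
grip_force: 25.0
```

```bash
python3 k.py
```

```text
heading -119.92 r 0.059 tau -0.281  with Mz 0.266
13.22 [ 0.5025 -0.0523  0.1212] yaw 58.23 F [-4.5   1.76  7.9 ] M [0.203 0.613 0.547] w 0.0109 25.000574961304665
```

Call:
move_arm(motion="-1 0.001 -0.025 0 0.028;-1 0.0025 -0.038 0 0.042")

```text
time: 13.38
position: [0.4956, -0.048, 0.1213]
tool_rot: [0.904, 0.428, -0.003, -0.001]
ft_force: [-6.3, 0.4, 11.0]
grip_width: 0.0112
grip_force: 25.0
```

```bash
python3 k.py
```

```text
heading -127.84 r 0.0592 tau -0.307  with Mz 0.216
13.38 [ 0.4956 -0.048   0.1213] yaw 50.73 F [-6.27  0.37 10.99] M [0.113 0.855 0.523] w 0.0112 25.002058264799416
```

Call:
move_arm(motion="-1 0.001 -0.025 0 0.028;-1 0.004 -0.05 0 0.056")

```text
time: 13.55
position: [0.489, -0.0423, 0.1213]
tool_rot: [0.938, 0.347, -0.003, 0.0]
ft_force: [-5.3, -3.9, 8.4]
grip_width: 0.0117
grip_force: 25.6
```

```bash
python3 k.py; python3 see.py
python3 - <<'E'
from h import *
p,d=robot.camera("wrist"); cv2.imwrite("pics/w2.png",p[...,::-1])
E
python3 k.py
```

```text
heading -136.25 r 0.0594 tau -0.05  with Mz 0.416
13.55 [ 0.489  -0.0423  0.1213] yaw 40.65 F [-5.33 -3.93  8.38] M [-0.741  0.905  0.467] w 0.0117 25.619394051027484
bar 360 [0.1079 0.0294] [ 0.0993 -0.0686] [0.1151 0.1286] medx 0.1081
bar 354 [0.0379 0.027 ] [ 0.0298 -0.0601] [0.0482 0.1132] medx 0.0379
cap 207 [0.0727 0.0633] [0.0525 0.042 ] [0.093  0.0843] medx 0.0726
cap 193 [0.0729 0.0076] [ 0.053  -0.0129] [0.0935 0.028 ] medx 0.0729
heading -138.08 r 0.0595 tau -0.183  with Mz 0.145
13.65 [ 0.4876 -0.041   0.1213] yaw 40.73 F [-6.36 -1.58 10.64] M [-0.256  0.956  0.328] w 0.0112 24.64735217643465
```

View pics/w2.png

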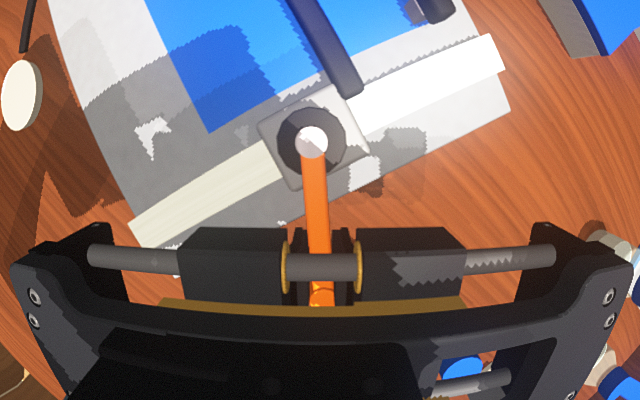

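The wrist view shows the handle still held squarely, with the hub at (312,140) and the handle running to (320,295). Torque while turning was about 0.42 N m, or about 77 N. I'll add a few more degrees and then release.

Call:
move_arm(motion="-1 0.001 -0.025 0 0.028;-1 0.001 -0.028 0 0.031")

```text
time: 13.82
position: [0.4839, -0.0367, 0.1213]
tool_rot: [0.954, 0.301, -0.004, -0.001]
ft_force: [-7.6, -1.5, 11.8]
grip_width: 0.0111
grip_force: 24.7
```

```bash
python3 k.py
```

```text
heading -143.49 r 0.0597 tau -0.199  with Mz 0.102
13.82 [ 0.4839 -0.0367  0.1213] yaw 35.08 F [-7.56 -1.45 11.82] M [-0.079  1.277  0.301] w 0.0111 24.67903095050133
```

Call:
move_arm(motion="-1 0 0 0 0;-1 0 0 0 0;-0.3 0 0 0 0;-0.3 0 0 0 0;-0.3 0 0 0 0;-0.3 0 0 0 0")

```text
time: 14.32
position: [0.488, -0.0369, 0.1208]
tool_rot: [0.953, 0.302, -0.0, -0.0]
ft_force: [-0.5, 0.3, -0.2]
grip_width: 0.0275
grip_force: 0.0
```

Call:
move_arm(motion="-0.3 0 0 -0.05 0;-0.3 0 0 -0.15 0;-0.3 0 0 -0.3 0;-0.3 0 0 -0.5 0;-0.3 0 0 -0.6 0;-0.3 0 0 -0.6 0;-0.3 0 0 -0.6 0")

```text
time: 14.9
position: [0.4885, -0.0367, 0.2418]
tool_rot: [0.953, 0.302, 0.001, 0.001]
ft_force: [-0.9, -0.1, 0.1]
grip_width: 0.0307
grip_force: 0.0
```

Call:
move_arm(motion="-0.3 -0.7 0.5 0 0;-0.3 -0.7 0.5 0 0;-0.3 -0.7 0.5 0 0;-0.3 -0.7 0.5 0 0;-0.3 -0.7 0.5 0 0;-0.3 -0.7 0.5 0 0;-0.3 -0.7 0.5 0 0")

```text
time: 15.48
position: [0.4303, -0.1984, 0.2393]
tool_rot: [0.954, 0.301, -0.001, -0.002]
ft_force: [0.5, -0.5, -0.7]
grip_width: 0.0308
grip_force: 0.0
```

```bash
python3 k.py; python3 see.py
python3 - <<'E'
from h import *
p,d=robot.camera("top"); cv2.imwrite("pics/t3.png",cv2.resize(p[90:290,170:470,::-1],None,fx=2.6,fy=2.6))
E
```

```text
heading -117.27 r 0.2218 tau 0.15  with Mz 0.162
15.48 [ 0.4303 -0.1984  0.2393] yaw 35.07 F [ 0.52 -0.47 -0.66] M [ 0.003 -0.012  0.012] w 0.0308 0.0
bar 367 [0.1077 0.0284] [ 0.0988 -0.0686] [0.1151 0.1286] medx 0.108
bar 405 [0.0377 0.0154] [ 0.0294 -0.0891] [0.0482 0.1143] medx 0.0378
cap 207 [0.0723 0.063 ] [0.0522 0.042 ] [0.0927 0.0843] medx 0.0723
cap 193 [0.0728 0.0076] [ 0.053  -0.0129] [0.0924 0.028 ] medx 0.0729
```

View pics/t3.png

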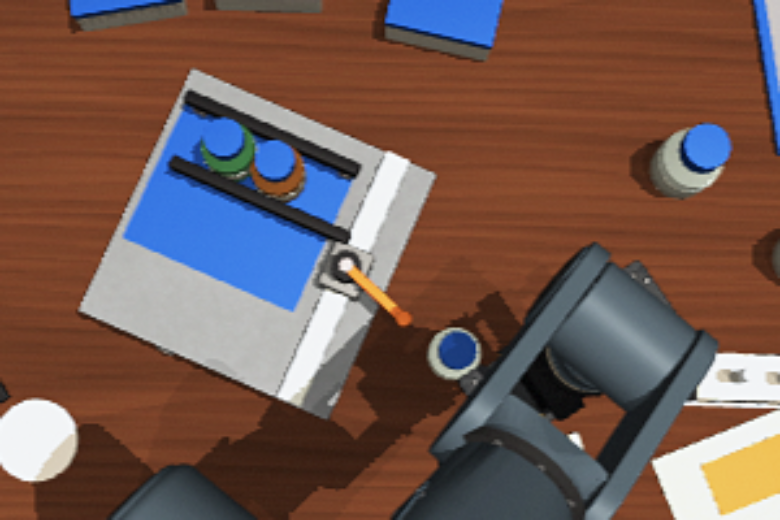

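Both bottles are snug between the bars, at crop (225,140) and (275,160). The handle points to crop (403,318), clockwise of its start, but by less than I commanded. I'll measure its angle exactly.

Run:
```python
from h import *
def ang(p,P,m):
    hsv=cv2.cvtColor(p,cv2.COLOR_RGB2HSV); v,u=np.indices(p.shape[:2])
    om=((u>270)&(u<345)&(v>180)&(v<250)&(hsv[...,0]>8)&(hsv[...,0]<24)&(hsv[...,1]>150)&(hsv[...,2]>140)&(P[...,2]>.105)&(P[...,2]<.15)).astype(np.uint8)
    n,l,s,ce=cv2.connectedComponentsWithStats(om); i=1+np.argmax(s[1:,4])
    K=np.array(m["mtx"]);Rm=rot(m);o=np.array(m["position"]);q=[]
    for b,a in np.argwhere(l==i):
        r=Rm@np.array([(a-K[0,2])/K[0,0],(b-K[1,2])/K[1,1],1]); q.append((o+r*(.139-o[2])/r[2])[:2])
    q=np.array(q,np.float32); ln=cv2.fitLine(q,2,0,.01,.01).ravel(); print(len(q),np.degrees(np.arctan2(ln[1],ln[0])),q.min(0),q.max(0))
z=np.load("top0.npz"); p,d,m=cam("top")
ang(z["p"],z["P"],m); ang(p,pts(d,m),m)
```

```text
129 74.08056 [ 0.40699363 -0.04525084] [0.43682045 0.0339626 ]
123 48.542828 [ 0.47337717 -0.06734394] [ 0.53064984 -0.0053621 ]
```

The knob ended 0.445 rad tighter than at the start, which was already 0.2 to 0.9 rad tight. That puts the clamp at about 58–121 N, inside the 45–160 N limits for any starting value.

```bash
python3 -c "
from rig import robot
print(robot.hand_in())"
```

```text
the job is handed in; nothing more can be done
None
```

The job is handed in; no verdict was returned: both bottles are upright and snug between the bars, the clamp is tight at an estimated 58–121 N (limits 45–160), and the hand is clear.

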